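# Snap the stick screwdriver into its charger

## Robot

A 7-joint arm with a two-finger parallel gripper is mounted at the origin on the work surface. World frame = base frame: x ahead of the robot, y to its left, z up, the work surface at z = 0. Lengths are in m, angles in rad, forces in N, time in s.
With the tool pointing down it reaches from about 0.35 to 0.9 m from the base axis. Payload 8.1 kg.
Tool frame: the origin (TCP) lies at the centre of the arm's flange, where the gripper is bolted on; the fingertips stand 178 mm ahead of it and the grasp point (between the pads) lies 159 mm ahead of it; z points along the fingers, y is the line along which they close (so a half turn about z gives the same grasp; the last joint's range is limited). The gripper opens to 92 mm and grips with 3 to 60 N. Pads are 19 mm wide; open, the fingers measure 130 mm over their backs; the gripper's body (75 mm by 190 mm) begins 47 mm behind the grasp point.
Start: joints at [-1.301, 0.434, 0.025, 1.573, -0.012, 1.134, -0.075], TCP at [0.228, 0.582, 0.405] pointing down, gripper open.
Joint ranges: [-2.62, 2.62], [-0.44, 2.09], [-1.27, 1.32], [0.08, 2.57], [-1.32, 4.46], [0.12, 2], [-2.74, 2.74]. Speed limits (rad/s): [2.22, 2.22, 3.01, 3.01, 3.14, 3.14, 3.14].

## Interface

Orientations are given as a rotation vector (axis times angle).
In Python, from cell import arm gives the robot as it stands. The module is installed in compiled form; this text tells all that it offers.
- The arm moves only by the shell command python3 -m inch 'ROWS' [FORCE]. ROWS is text: rows parted by semicolons, each of 5 numbers parted by spaces: the shift along the tool's x, y, z in m, then the turn about the tool's z in rad, then the finger opening in m, from 0 to 0.0918. In form: x y z roll fingers; .... A call has 1 to 5 rows; each row is the pose to reach, as a shift and turn from the pose commanded when the call began, along the tool's axes at that moment; what a row does not reach only later rows make up. A row lasts 1/10 s, in which the tool goes at most 50 mm and 8.59 degrees, less where a joint would pass 70% of its speed; a pose out of reach is approached as far as the arm can. A call with a gripper value outside its range is refused whole. The fingers move at their own pace and stop on an object; FORCE is the grip in N (left out, the last holds). Time passes only in rows, so rows that repeat a pose let the fingers close. It gives the time, the measured TCP pose, the force, the opening and the grip force at its end, in the units of the state.
- arm.observe(): the state, without advancing time (a new reading comes with each control period).
- arm.get_image(name): name is "scene" or "top" or "wrist"; returns the picture (400x640x3 uint8, red, green, blue); there is no depth.
- arm.get_calibration(name): a dict with "intrinsics" (3x3 intrinsics, pixels), "pose" (4x4, takes a point from camera to world coordinates). Camera axes: x right, y up, looking along -z (the intrinsics and any distortion apply to the point x, -y, -z); pixel columns grow to the right and rows downward; lengths in m; the calibration is good to about 2 mm. A picture is of the moment at which its call begins: read the wrist's pose just before it. get_calibration takes no time and is no camera call; for the wrist camera it gives the pose at the moment of the call.
- arm.sign_off(): hands the job in; it is judged then, once.
Trained networks look in the newest picture that a camera, given by its name, has taken for a name from the list of things; names that differ only in an ending like _2 or _b are one class to them, and where a whole thing is asked for, a point or a joint stands for the part that bears it (a point fixed in the world has none). Each returns a list of dicts, best first, with "conf" (0 to 1); they miss things now and then, are a little off and sometimes report something else, mostly with a low value. They report only what shows in the picture. A call takes as long as a camera call. They do not tell look-alikes from the thing itself.
- arm.look_for(camera, query): "point" ([row, column] in pixels, amid what is visible of it).
- arm.silhouettes(camera, query): "region" (400x640 bool, what is visible of it) and "point" ([row, column] in pixels, amid what is visible of it).
- arm.place_of(camera, query): "point" ([row, column] in pixels: a listed point, or the origin of a listed thing).
The state is a dict: "clock": time; "joints": joint angles; "dq": joint speeds; "joint_efforts": joint torques, N m; "position": TCP position; "ee_rot": TCP orientation; "force": force on the tool from outside, world axes, zero at the start; "ft_torque": the same for the moment, N m; "width": opening from 0.0 (shut) to 1.0 (fully open); "gripper_force": force on a finger pad.
Only numpy, scipy, OpenCV 4.12 (cv2) and the standard library are available. Lean on these libraries where they do the work, as an engineer would, in place of code of your own. Each camera call takes 0.05 s, during which the arm holds its last target. There are 200 camera calls.

## Task

Put the orange cordless stick screwdriver away on its charger. Lift it off the plywood rest, lay it over the two spring clips with its tail just in front of the yellow hooded socket, and press it down, against the charger's soft rubber mounting, until both clips have snapped around its body, without ever squashing the mounting flat; then slide it along in the clips, gently, until its tail is fully home against the back of the socket, and let go. Leave the other things on the bench where they are.

Things in the scene. Friction and masses are not known exactly. Their poses are not given: they have to be found in the camera images.
- driver: cordless stick screwdriver, about 0.24 kg: straight round orange body, 26 mm diameter, 190 mm long, black tail cap; at the other end a dark 18 mm chuck 20 mm long and a thin steel bit 22 mm long. Origin on its axis at mid-body; x points along the axis towards the bit. It starts level on the rest's V-blocks, axis 50 mm above the bench, bit towards the rest's +x.
- driver_tail (a point): centre of the flat end of the tail cap, 95 mm behind the driver's origin
- driver_front (a point): point on the driver's axis 60 mm ahead of its origin, towards the bit
- driver_rear (a point): point on the driver's axis 60 mm behind its origin, towards the tail
- rest: plywood board 240 x 120 x 18 mm fixed to the bench, with two wooden V-blocks (18 mm long, tops below the driver's axis) 60 mm either side of its middle; the driver lies in them along the board's x axis, free to be gripped between them. Origin under the board's middle, z up.
- charger: fixed to the bench: black plinth 236 x 84 x 14 mm; over it, on four red rubber cushions, a grey deck carrying two steel spring clips and a yellow hooded socket at one end. Origin at the plinth's underside, midway between the clips; z up; x along the seated driver's axis, away from the socket (the bit must point this way). Clips are 14 mm long, centred at x = -52 and +52 mm; between them only the deck, top at 49 mm.
- charger_deck (a joint): how far the deck (with clips, seats and socket) is pushed straight down on its soft rubber cushions, m: 0 at rest, also with the driver lying on it. It gives about 1 mm per N after the first 4 N, so it sinks some 10 to 19 mm before the clips snap, and springs back up as they do; the mounting is squashed flat, and damaged, at 25 mm (about 29 N).
- charger_socket: the yellow socket, open towards the clips; origin at the centre of its mouth, axes as the charger. Roofed, 31 x 31 mm inside, 16 mm deep to its rigid back wall, 46 mm wide outside, top 23 mm above the seated axis: the driver cannot enter it from above. Its contacts are damaged by a push of more than 30 N.
- charger_home (a point): where the driver's origin must end; moves with the deck. On the seated axis, 86 mm above the bench when the deck is up, midway between the clips, axes as the charger; with the driver's origin here its tail touches the socket's back wall. Press the body in with the driver's origin at x = +18 to +35 mm from here (tail clear of the socket), then slide it towards -x. Sliding takes about 5 to 10 N.
- charger_clip_rear (a point): centre of the clip nearer the socket, on the seated axis, moves with the deck. A clip is two sprung fingers: flared tops that guide the body in, reaching 22 mm above this point; below them a mouth about 21 mm wide, 8 mm above this point; a rigid seat stops the body with its axis at this point. A clip needs some 7 to 12 N straight down to snap, then pulls the body down by itself; an unsnapped body sits 8 mm or more too high.
- charger_clip_front (a point): the same for the clip farther from the socket
- bit_case: bystander: small red bit case 30 x 50 x 16 mm lying on a corner of the rest's board; origin under its centre
- tape_roll: bystander: yellow tape roll, 84 mm outside diameter, 24 mm high; origin under its centre
- panel: bystander: dark board 140 x 200 x 15 mm with a 30 mm hole; origin under its centre
- slot_driver: bystander: ordinary screwdriver lying on the bench
- glue: bystander: white bottle 56 mm in diameter, 150 mm high; origin under its centre
There are look-alikes about, which are no part of the job. Leave any turquoise look-alike of the charger alone.

How it is judged:
On the way, in this order (a step that is already met when the one before it is completed fails the run):
1. the screwdriver is lifted clear of the rest (height (world z) of driver above 0.085 m), for 0.1 s.
2. both clips have snapped around the body with the tail still in front of the socket (z of each of driver_front, driver_rear in the frame of charger_home below 0.003 m and y of driver_front in the frame of charger_home between -0.005 and 0.005 m and y of driver_rear in the frame of charger_home between -0.005 and 0.005 m and x of driver in the frame of charger_home between 0.012 and 0.04 m), for 0.2 s.
At the end, for the whole second after the job is handed in: The screwdriver lies in both snapped clips, bit away from the socket: its axis within 3 mm of the seated height and 5 mm sideways of the clips' line at both ends and within 0.05 rad of the charger's axis, its tail within 2.5 mm of the socket's back wall, at rest and released (x of driver in the frame of charger_home between -0.005 and 0.0025 m and z of driver_front in the frame of charger_home between -0.003 and 0.003 m and z of driver_rear in the frame of charger_home between -0.003 and 0.003 m and angle between the x axis of driver and the x axis of charger, either way round below 0.05 rad and linear speed of driver below 0.01 m/s and y of driver_front in the frame of charger_home between -0.005 and 0.005 m and y of driver_rear in the frame of charger_home between -0.005 and 0.005 m and x of driver_tail in the frame of charger_home below -0.09 m); the robot touches nothing.
It fails at once if the charger's rubber mounting is squashed flat (value of joint charger_deck above 0.025 m).
It fails at once if the socket is pushed with more than 30 N (contact force between charger_socket and anything else above 30 N).
It fails at once if a bystander is pushed more than 30 mm (distance of any of bit_case, tape_roll, panel, slot_driver, glue from where it was at the start of the episode above 0.03 m).
It also fails if it takes over 64 s, if anything falls off the work surface, if the arm or the gripper's body presses on something with over 40 N, if the wrist force passes 120 N, or if a joint passes its speed limit or range.

## Working session

There is one attempt and no reset: what is moved stays moved. The work goes in short steps, Python scripts to look and compute and a shell command to move; the robot and the scene stay as the last step left them, time stands still between calls to the robot, and variables do not carry over. Pictures are saved under pics/ and viewed, at most 10 in all, crops included, and the job is handed in when it is done.

```bash
mkdir -p pics
cat > h.py <<'E'
import numpy as np, cv2
from cell import arm
from scipy.spatial.transform import Rotation as R
def ray(cam,p):
    c=arm.get_calibration(cam);K=np.array(c["intrinsics"]);T=np.array(c["pose"])
    d=np.linalg.inv(K)@[p[1],p[0],1]; return T[:3,3],T[:3,:3]@(d*[1,-1,-1])
def at_z(cam,p,z):
    o,d=ray(cam,p); return o+d*(z-o[2])/d[2]
def proj(cam,X):
    c=arm.get_calibration(cam);K=np.array(c["intrinsics"]);T=np.array(c["pose"])
    q=(T[:3,:3].T@(np.array(X)-T[:3,3]))*[1,-1,-1];q=K@q;return q[1]/q[2],q[0]/q[2]
def save(cam,n):
    im=arm.get_image(cam);cv2.imwrite(f"pics/{n}.png",im[:,:,::-1]);return im
E
python3 - <<'E'
from h import *
np.set_printoptions(precision=4,suppress=True)
s=arm.observe();print(s)
for c in("scene","top"):
    k=arm.get_calibration(c);print(c,k["intrinsics"],k["pose"],[x for x in k])
a=save("top","top0");b=save("scene","scene0")
for cam in("top","scene"):
  for q,z in(("driver",.05),("driver_front",.05),("driver_rear",.05),("driver_tail",.05),("rest",0),("charger",0),("charger_home",.086),("charger_socket",.086),("charger_clip_rear",.086),("charger_clip_front",.086)):
    for r in arm.place_of(cam,q)[:3]: print(cam,q,np.round(r["point"]),round(r["conf"],2),at_z(cam,r["point"],z))
E
```

```text
{'clock': 0.0, 'joints': array([-1.3006,  0.4352,  0.025 ,  1.5741, -0.0116,  1.134 , -0.0751]), 'dq': array([-0.0004,  0.0011, -0.0011,  0.0012, -0.0027, -0.0002, -0.0001]), 'joint_efforts': array([ -0.0007, -66.7855,   0.9845, -31.4455,  -0.0608,   0.043 ,
         0.0002]), 'position': array([0.2276, 0.5818, 0.4039]), 'ee_rot': array([-0.5823, -3.087 ,  0.0025]), 'force': array([-0.7029,  0.1096, -0.767 ]), 'ft_torque': array([-0.0119, -0.025 ,  0.0087]), 'gripper_force': 0.0, 'width': 0.9984563818318855}
scene [[396.4817   0.     316.4463]
 [  0.     396.4817 200.9081]
 [  0.       0.       1.    ]] [[-0.2864 -0.7713  0.5684  1.1296]
 [ 0.9581 -0.2258  0.1763  0.1983]
 [-0.0077  0.595   0.8037  0.9376]
 [ 0.      0.      0.      1.    ]] ['intrinsics', 'pose']
top [[376.5351   0.     319.8713]
 [  0.     376.5351 192.8533]
 [  0.       0.       1.    ]] [[-0.0003  0.997  -0.0777  0.4667]
 [-1.     -0.0003  0.0005  0.0083]
 [ 0.0005  0.0777  0.997   0.8547]
 [ 0.      0.      0.      1.    ]] ['intrinsics', 'pose']
top driver [190. 225.] 0.74 [0.5356 0.2114 0.05  ]
top driver_fron
[... 1702 characters left out ...]
7 -0.    ]
scene charger [169. 218.] 0.55 [ 0.4334 -0.3404 -0.    ]
scene charger_home [171. 245.] 0.68 [ 0.4822 -0.2127  0.086 ]
scene charger_home [157. 426.] 0.62 [0.2856 0.2712 0.086 ]
scene charger_home [221. 355.] 0.42 [0.5616 0.1244 0.086 ]
scene charger_socket [158. 400.] 0.62 [0.3109 0.1987 0.086 ]
scene charger_socket [170. 218.] 0.51 [ 0.5025 -0.2863  0.086 ]
scene charger_clip_rear [157. 409.] 0.77 [0.2995 0.2251 0.086 ]
scene charger_clip_rear [221. 367.] 0.68 [0.5536 0.155  0.086 ]
scene charger_clip_rear [168. 225.] 0.57 [ 0.4872 -0.2729  0.086 ]
scene charger_clip_front [158. 449.] 0.96 [0.2697 0.3345 0.086 ]
scene charger_clip_front [174. 262.] 0.94 [ 0.4793 -0.1628  0.086 ]
```

View pics/top0.png

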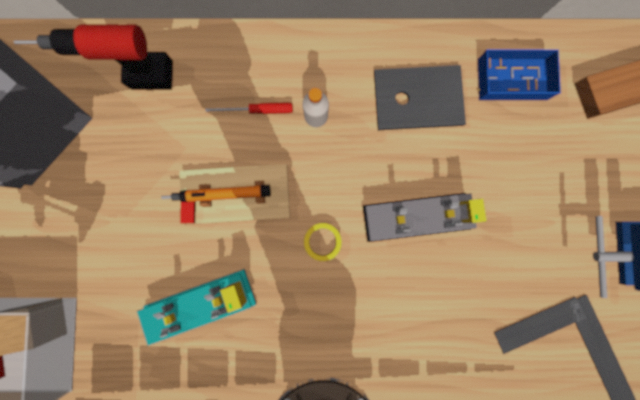

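Run:
```python
import cv2,numpy as np
a=cv2.imread("pics/scene0.png");
b=cv2.resize(a[120:290,190:500],None,fx=2.5,fy=2.5,interpolation=cv2.INTER_CUBIC);cv2.imwrite("pics/scene_crop.png",b);print(b.shape)
```

```text
(425, 775, 3)
```

View pics/scene_crop.png

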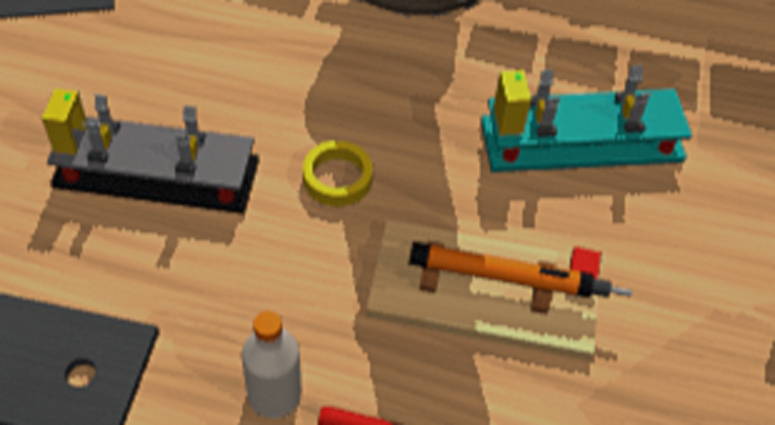

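Top view: the grey deck on a black plinth with red cushions at about (220,416) is the charger. The turquoise one at (304,202) is the look-alike. Both have a yellow socket, but only the grey one fits the description, and the enlarged crop confirms it. The driver lies at (190,225) with its tail at (188,271) and its bit towards +y. The charger's socket is at its -y end, so both axes point roughly along +y.

```bash
python3 -m inch '-.043 -.025 0 .14 .09; -.086 -.05 0 .28 .09; -.128 -.076 0 .42 .09; -.171 -.102 0 .56 .09; -.213 -.127 0 .70 .09' 40
cat >> h.py <<'E'
def delta(xyz,yaw):
    """grasp-point target world, yaw = world yaw of tool y-line -> tool shift + roll"""
    s=arm.observe();M=R.from_rotvec(s["ee_rot"]).as_matrix();g=s["position"]+M[:,2]*.159
    d=M.T@(np.array(xyz)-g);cur=np.arctan2(M[1,1],M[0,1]);r=-(yaw-cur);r=(r+np.pi/2)%np.pi-np.pi/2
    print("grasp",g.round(4),"tilt",M[:,2].round(3),"yaw",round(cur,4),"-> shift",d.round(4),"roll",round(r,4),"t",s["clock"],"F",s["force"].round(1),"j7",s["joints"][6].round(2))
E
python3 -c "
from h import *
delta([.533,.19,.24],.06)"
```

```text
clock: 1.6
position: [0.3807, 0.3844, 0.405]
ee_rot: [-1.613, -2.696, -0.001]
force: [0.4, 0.3, -0.3]
width: 0.981
gripper_force: 0.0
grasp [0.3808 0.3845 0.246 ] tilt [ 0.     0.001 -1.   ] yaw 0.4922 -> shift [-0.2433  0.0423  0.006 ] roll 0.4322 t 1.6 F [ 0.4  0.3 -0.3] j7 -0.31
```

```bash
python3 -m inch '-.048 .008 0 .09 .09; -.096 .016 0 .18 .09; -.144 .025 0 .26 .09; -.192 .034 0 .35 .09; -.240 .042 0 .43 .09'
python3 - <<'E'
from h import *
np.set_printoptions(precision=4,suppress=True)
delta([.533,.19,.24],.06)
save("wrist","w1"); save("top","t1")
k=arm.get_calibration("wrist");print(k)
for q in("driver","driver_front","driver_rear","driver_tail"):
  for r in arm.place_of("wrist",q)[:2]: print(q,np.round(r["point"]),round(r["conf"],2),at_z("wrist",r["point"],.05))
r=arm.silhouettes("wrist","driver")
for x in r[:2]:
  m=x["region"];ys,xs=np.nonzero(m);print(x["conf"],m.sum(),ys.min(),ys.max(),xs.min(),xs.max())
np.save("m.npy",r[0]["region"])
E
```

```text
clock: 2.1
position: [0.5322, 0.1938, 0.4051]
ee_rot: [2.148, 2.292, 0.001]
force: [0.4, 0.0, -0.3]
width: 0.981
gripper_force: 0.0
grasp [0.5324 0.1939 0.2461] tilt [ 0.001  0.001 -1.   ] yaw 0.0647 -> shift [-0.0039  0.0004  0.006 ] roll 0.0047 t 2.1 F [ 0.4  0.  -0.3] j7 -0.22
{'intrinsics': array([[353.9865,   0.    , 318.4314],
       [  0.    , 353.9865, 195.775 ],
       [  0.    ,   0.    ,   1.    ]]), 'pose': array([[ 0.9985, -0.0521, -0.0191,  0.5299],
       [ 0.0554,  0.9582,  0.2805,  0.2633],
       [ 0.0037, -0.2812,  0.9596,  0.3852],
       [ 0.    ,  0.    ,  0.    ,  1.    ]])}
driver [152. 318.] 0.78 [0.5314 0.2128 0.05  ]
driver [ 92. 315.] 0.74 [0.5255 0.2671 0.05  ]
driver_front [ 92. 316.] 0.75 [0.5237 0.2696 0.05  ]
driver_rear [214. 319.] 0.59 [0.5335 0.1556 0.05  ]
driver_tail [245. 320.] 0.81 [0.5363 0.1221 0.05  ]
0.85 6286 0 253 302 331
```

View pics/w1.png

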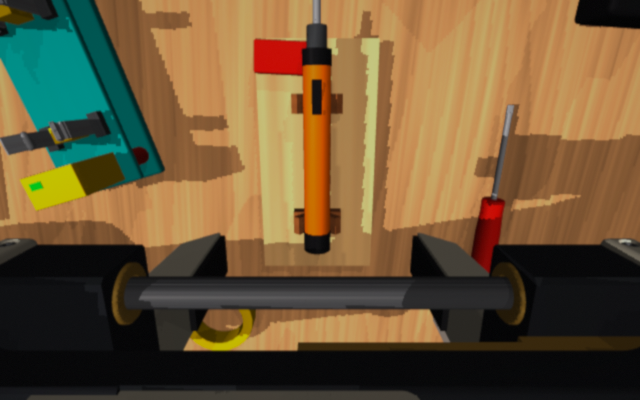

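The wrist view shows the driver between the V-blocks, with its body from (50,316) to (250,318), and the fingers straddling its line. Next I'll refine its axis from the mask.

Run:
```python
from h import *
np.set_printoptions(precision=4,suppress=True)
m=np.load("m.npy");P=[]
for r in range(70,240,4):
    c=np.nonzero(m[r])[0]; P.append(at_z("wrist",(r,(c.min()+c.max())/2),.05))
P=np.array(P);f=np.polyfit(P[:,1],P[:,0],1);print("x=a*y+b",f,"resid",np.std(P[:,0]-np.polyval(f,P[:,1])))
c=at_z("wrist",(np.nonzero(m)[0].max(),318),.045);print("tail",c)
im=cv2.imread("pics/w1.png").astype(int);col=im[:,317]
o=[r for r in range(40,260) if col[r,2]>150 and col[r,0]<80];print(o[0],o[-1],at_z("wrist",(o[0],317),.06),at_z("wrist",(o[-1],317),.06))
y=.2135; delta([np.polyval(f,y-.0245),y-.025,.052],-f[0])
```

```text
x=a*y+b [-0.069   0.5416] resid 0.0001962870547022417
tail [0.5354 0.1115 0.045 ]
65 234 [0.5216 0.2952 0.06  ] [0.5325 0.1389 0.06  ]
grasp [0.5305 0.1969 0.2456] tilt [-0.001  0.001 -1.   ] yaw 0.0707 -> shift [-0.0084 -0.0025  0.1936] roll 0.0016 t 2.45 F [1.1 1.4 0.7] j7 -0.22
```

```bash
python3 -m inch '-.006 -.002 .045 0 .09; -.006 -.002 .09 0 .09; -.006 -.002 .135 0 .09; -.006 -.002 .180 0 .09; -.006 -.002 .194 0 .09' 40
python3 -m inch '0 0 0 0 0; 0 0 0 0 0; 0 0 0 0 0; 0 0 0 0 0; 0 0 0 0 0' 50
python3 -c "
from h import *
delta([.53,.1885,.05],.069)"
```

```text
clock: 2.95
position: [0.5273, 0.1903, 0.207]
ee_rot: [-2.139, -2.296, 0.009]
force: [-0.4, 0.4, 0.3]
width: 0.979
gripper_force: 0.0
clock: 3.45
position: [0.5301, 0.1895, 0.212]
ee_rot: [2.144, 2.295, 0.003]
force: [0.3, 0.0, 0.8]
width: 0.593
gripper_force: 0.0
grasp [0.5304 0.1897 0.053 ] tilt [ 0.002  0.001 -1.   ] yaw 0.068 -> shift [-0.0011 -0.0005  0.003 ] roll -0.001 t 3.45 F [0.3 0.  0.8] j7 -0.1
```

```bash
python3 -m inch '0 0 .002 0 0; 0 0 .002 0 0; 0 0 .002 0 0; 0 0 .002 0 0; 0 0 .002 0 0' 50
python3 -m inch '0 0 0 0 0; 0 0 0 0 0; 0 0 0 0 0; 0 0 0 0 0' 50
```

```text
clock: 3.95
position: [0.5306, 0.1893, 0.2091]
ee_rot: [2.144, 2.294, 0.003]
force: [4.0, -0.6, -0.6]
width: 0.272
gripper_force: 50.0
clock: 4.35
position: [0.5306, 0.1893, 0.2091]
ee_rot: [2.144, 2.294, 0.003]
force: [6.1, -0.5, 0.4]
width: 0.274
gripper_force: 50.0
```

```bash
python3 -m inch '0 0 -.03 0 0; 0 0 -.07 0 0; 0 0 -.11 0 0; 0 0 -.15 0 0; 0 0 -.19 0 0' 50
python3 -m inch '-.045 0 0 0 0; -.09 0 0 0 0; -.135 0 0 0 0; -.18 0 0 0 0; -.225 0 0 0 0' 50
python3 -m inch '-.045 0.02 0 0 0; -.09 0.035 0 0 0; -.135 0.045 0 0 0; -.18 0.045 0 0 0; -.2 .045 0 0 0' 50
python3 - <<'E'
from h import *
np.set_printoptions(precision=4,suppress=True)
delta([.482,-.21,.24],.06)
save("wrist","w2");save("top","t2")
for cam in("wrist","top"):
 for q,z in(("charger_home",.086),("charger_socket",.086),("charger_clip_rear",.086),("charger_clip_front",.086),("charger",0)):
  for r in arm.place_of(cam,q)[:2]: print(cam,q,np.round(r["point"]),round(r["conf"],2),at_z(cam,r["point"],z))
E
```

```text
clock: 4.85
position: [0.5286, 0.1891, 0.3996]
ee_rot: [-2.144, -2.295, 0.004]
force: [0.3, 1.6, -2.4]
width: 0.271
gripper_force: 50.0
clock: 5.35
position: [0.544, -0.0366, 0.3981]
ee_rot: [-2.142, -2.295, 0.002]
force: [1.3, 0.0, -1.7]
width: 0.267
gripper_force: 50.0
clock: 5.85
position: [0.602, -0.2365, 0.3978]
ee_rot: [-2.15, -2.29, 0.005]
force: [-0.1, -1.1, -1.6]
width: 0.273
gripper_force: 50.0
grasp [ 0.6015 -0.2367  0.2388] tilt [-0.003 -0.002 -1.   ] yaw 0.063 -> shift [ 0.0342 -0.1176 -0.0009] roll 0.003 t 5.85 F [-0.1 -1.1 -1.6] j7 0.59
wrist charger_home [146. 174.] 0.61 [ 0.4803 -0.2073  0.086 ]
wrist charger_socket [237. 186.] 0.92 [ 0.4876 -0.2865  0.086 ]
wrist charger_clip_rear [207. 185.] 0.94 [ 0.4884 -0.2573  0.086 ]
wrist charger_clip_front [ 78. 161.] 0.92 [ 0.4733 -0.1513  0.086 ]
wrist charger [136. 205.] 0.66 [ 0.4802 -0.2059  0.    ]
top charger_home [218. 429.] 0.6 [ 0.4747 -0.2148  0.086 ]
top charger_home [312. 189.] 0.6 [0.2884 0.2699 0.086 ]
top charger_socket [213. 466.] 0.68 [ 0.4861 -0.2893  0.086 ]
top charger_socket [300. 223.] 0.64 [0.3109 0.2018 0.086 ]
top charger_clip_rear [304. 215.] 0.74 [0.3031 0.2183 0.086 ]
top charger_clip_rear [215. 455.] 0.58 [ 0.4804 -0.2679  0.086 ]
top charger_clip_front [322. 165.] 0.96 [0.2677 0.3164 0.086 ]
top charger_clip_front [219. 402.] 0.78 [ 0.4723 -0.1597  0.086 ]
top charger [302. 201.] 0.95 [0.2905 0.2722 0.    ]
top charger [216. 414.] 0.64 [ 0.4797 -0.2056  0.    ]
```

View pics/w2.png

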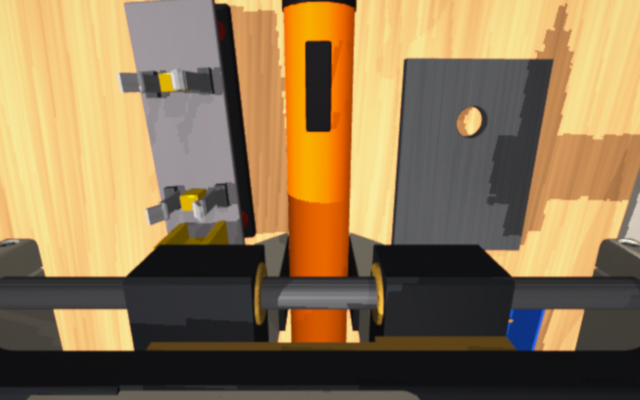

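The wrist view shows the grey charger, with clips at (80,168) and (200,190) and the socket at (237,190). The driver is held at mid-image. I'll take an enlarged crop for the clip line.

Run:
```python
from h import *
np.set_printoptions(precision=4,suppress=True)
a=cv2.imread("pics/w2.png");b=cv2.resize(a[50:250,100:270],None,fx=3,fy=3,interpolation=cv2.INTER_CUBIC);cv2.imwrite("pics/w2c.png",b)
# deck grey edges at z=.049
L=[];Rr=[]
for r in list(range(10,65,3))+list(range(110,165,3)):
    row=a[r].astype(int);g=[c for c in range(115,235) if max(row[c])-min(row[c])<35 and 90<row[c].mean()<185]
    if len(g)>30: L.append(at_z("wrist",(r,g[0]),.049));Rr.append(at_z("wrist",(r,g[-1]),.049))
for n,P in(("L",L),("R",Rr)):
    P=np.array(P);f=np.polyfit(P[:,1],P[:,0],1);e=P[:,0]-np.polyval(f,P[:,1]);k=abs(e)<2*e.std();f=np.polyfit(P[k,1],P[k,0],1);print(n,f,e.std(),np.polyval(f,-.21))
```

```text
L [-0.1287  0.4183] 0.00025354755474093186 0.44531859909363913
R [-0.1279  0.4921] 0.00026468751893997936 0.5189284106534309
```

View pics/w2c.png

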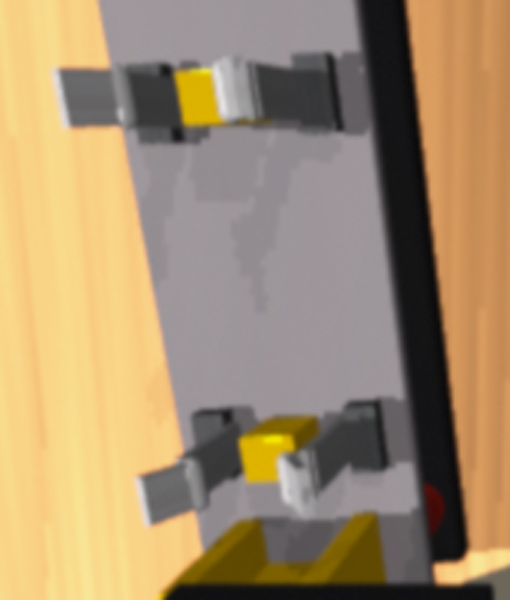

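Run:
```python
from h import *
np.set_printoptions(precision=4,suppress=True)
u=np.array([-.1273,.9919]);v=np.array([u[1],-u[0]]);o=np.array([.4821,-.21])
for n,x,y,z in(("fL",60,99,.108),("fR",227,90,.108),("fRb",255,90,.108),("rL",143,500,.108),("rR",292,487,.108),("rRb",312,475,.108),("fpad",200,98,.073),("rpad",262,458,.073),("socket tops",250,520,.109),("sockR",375,515,.109)):
    p=at_z("wrist",(50+y/3,100+x/3),z);d=p[:2]-o;print(n,p,"along",d@u,"across",d@v)
s=arm.silhouettes("wrist","driver")
m=s[0]["region"];Q=[]
for r in range(10,200,6):
    c=np.nonzero(m[r])[0];Q.append((r,(c.min()+c.max())/2))
Q=np.array(Q);P=np.array([at_z("wrist",q,.2395) for q in Q]);f=np.polyfit(P[:,1],P[:,0],1);print("driver",f,P[0],P[-1]);
im=cv2.imread("pics/w2.png").astype(int);c=im[:,295];o=[r for r in range(0,60) if c[r,2]>150];print("orange/black row",o[0],at_z("wrist",(o[0],318),.2515))
delta([.482,-.21,.24],.1275)
```

```text
fL [ 0.4529 -0.1588  0.108 ] along 0.0545452629054052 across -0.022440789337885493
fR [ 0.4935 -0.1539  0.108 ] along 0.054240386500512466 across 0.018433071549175232
fRb [ 0.5003 -0.1534  0.108 ] along 0.0538440947041034 across 0.025212445629551907
rL [ 0.4664 -0.2613  0.108 ] along -0.048895986280727145 across -0.0221393007016199
rR [ 0.5066 -0.2548  0.108 ] along -0.04757634603896058 across 0.018597783771692127
rRb [ 0.512 -0.251  0.108] along -0.0445180680932415 across 0.024473801453426963
fpad [ 0.4726 -0.1562  0.073 ] along 0.054592518853227925 across -0.0026207153172759616
rpad [ 0.4861 -0.2589  0.073 ] along -0.049046379686906616 across -0.0022974765074223963
socket tops [ 0.4954 -0.2647  0.109 ] along -0.0559475494591944 across 0.006188273512235534
sockR [ 0.5291 -0.2609  0.109 ] along -0.056500806388602366 across 0.04014383829942518
driver [-0.0676  0.5872] [ 0.5959 -0.1278  0.2395] [ 0.6005 -0.1966  0.2395]
orange/black row 4 [ 0.5956 -0.1285  0.2515]
grasp [ 0.6035 -0.2311  0.2398] tilt [ 0.  0. -1.] yaw 0.0687 -> shift [ 0.0294 -0.1198 -0.0002] roll -0.0588 t 6.5 F [-0.   0.2 -1.2] j7 0.59
```

```bash
python3 -m inch '.011 -.04 0 -.02 0; .022 -.08 0 -.04 0; .034 -.12 0.02 -.059 0; .034 -.12 .055 -.059 0; .034 -.12 .08 -.059 0' 60
python3 -m inch '0 0 0 0 0; 0 0 0 0 0; 0 0 0 0 0' 60
python3 - <<'E'
from h import *
np.set_printoptions(precision=4,suppress=True)
save("wrist","w3");save("scene","s3")
delta([.4814,-.205,.15],.1275)
for c in("wrist","scene"):
  for q in("charger_clip_front","charger_clip_rear","charger_home"):
    for r in arm.place_of(c,q)[:2]: print(c,q,np.round(r["point"]),round(r["conf"],2),at_z(c,r["point"],.086))
  delta([.4814,-.205,.15],.1275)
a=cv2.imread("pics/s3.png")[100:260,170:400];b=cv2.imread("pics/w3.png")
cv2.imwrite("pics/s3c.png",cv2.resize(a,None,fx=3.4,fy=3.4,interpolation=cv2.INTER_CUBIC))
E
```

```text
clock: 7.0
position: [0.4801, -0.2054, 0.3182]
ee_rot: [2.076, 2.358, 0.002]
force: [0.8, 1.2, -1.9]
width: 0.27
gripper_force: 60.0
clock: 7.3
position: [0.4821, -0.2063, 0.3201]
ee_rot: [2.075, 2.356, 0.001]
force: [0.1, 0.9, -2.3]
width: 0.27
gripper_force: 60.0
grasp [ 0.4824 -0.2063  0.161 ] tilt [ 0.002 -0.001 -1.   ] yaw 0.1269 -> shift [ 0.0014 -0.0008  0.011 ] roll -0.0006 t 7.4 F [-0.4 -0.4 -2. ] j7 0.68
grasp [ 0.4818 -0.2061  0.1604] tilt [ 0.001 -0.    -1.   ] yaw 0.1269 -> shift [ 0.0011 -0.0003  0.0104] roll -0.0006 t 7.55 F [-0.  -0.  -1.9] j7 0.68
scene charger_clip_front [157. 445.] 0.81 [0.2721 0.3248 0.086 ]
scene charger_clip_front [170. 261.] 0.65 [ 0.4656 -0.1706  0.086 ]
scene charger_clip_rear [165. 228.] 0.75 [ 0.4753 -0.2702  0.086 ]
scene charger_clip_rear [154. 410.] 0.57 [0.2879 0.2251 0.086 ]
scene charger_home [170. 246.] 0.97 [ 0.4785 -0.2121  0.086 ]
scene charger_home [157. 428.] 0.96 [0.2844 0.2768 0.086 ]
grasp [ 0.4815 -0.2059  0.16  ] tilt [ 0. -0. -1.] yaw 0.127 -> shift [ 0.0009 -0.      0.01  ] roll -0.0005 t 7.7 F [-0.5 -0.5 -1.5] j7 0.68
```

View pics/s3c.png

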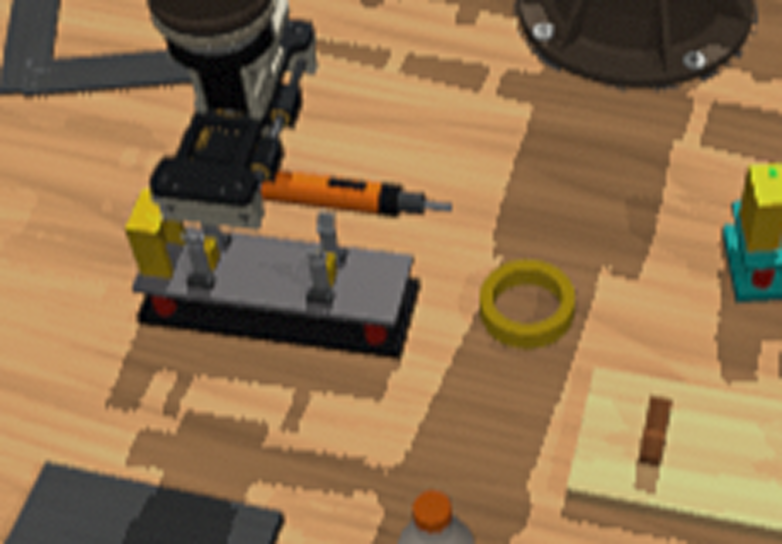

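View pics/w3.png

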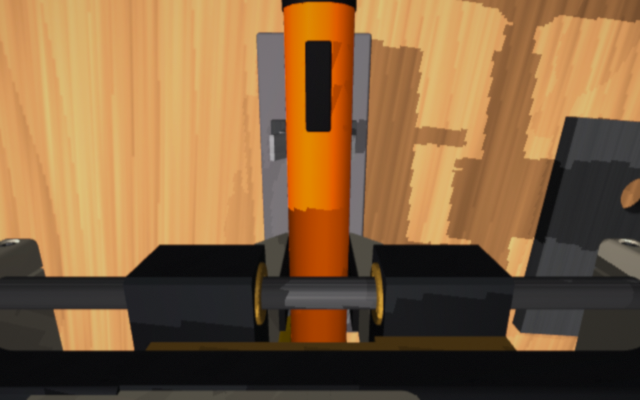

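The scene crop shows the driver level above the grey charger, bit away from the socket. In the wrist view the deck spans columns 257–371 about the driver, whose centre is at column 319. I'll check the lateral offset in that same picture.

Run:
```python
from h import *
np.set_printoptions(precision=4,suppress=True)
a=cv2.imread("pics/w3.png").astype(int)
u=np.array([-.1273,.9919]);v=np.array([u[1],-u[0]]);o=np.array([.4817,-.207])
for r in range(42,118,15):
    row=a[r];g=[c for c in list(range(235,285))+list(range(356,395)) if max(row[c])-min(row[c])<35 and 80<row[c].mean()<185]
    org=[c for c in range(270,370) if row[c,2]>150 and row[c,0]<90 and c>275 and c<358]
    pl,pr=[at_z("wrist",(r,c),.049)[:2]-o for c in(g[0],g[-1]+1)]
    d=at_z("wrist",(r,(org[0]+org[-1]+1)/2),.160)[:2]-o
    print(r,g[0],g[-1],"across L,R,mid",pl@v,pr@v,(pl+pr)@v/2,"| driver along",d@u,"across",d@v, org[0],org[-1])
f=at_z("wrist",(33,314),.049)[:2]-o;print("deck front edge along",f@u)
f=at_z("wrist",(4,319),.172)[:2]-o;print("orange end along",f@u)
for n,p in(("clip foot front far",(119,360)),("near",(140,360))):
    f=at_z("wrist",p,.05)[:2]-o;print(n,f@u)
```

```text
42 257 369 across L,R,mid -0.040691514182986034 0.03312775170184495 -0.0037818812405705443 | driver along 0.09415452729588873 across -0.0011952540542058145 284 349
57 258 369 across L,R,mid -0.04047781517812182 0.03349464640562165 -0.003491584386250083 | driver along 0.08905968994034713 across -0.001387111702433143 284 348
72 258 369 across L,R,mid -0.04092699765312876 0.033869718758961116 -0.0035286394470838258 | driver along 0.08385116059867484 across -0.0012118546381769148 285 348
87 259 368 across L,R,mid -0.04071113642558544 0.03357770444135792 -0.0035667159921137555 | driver along 0.07852549887336811 across -0.00159601045204413 285 346
102 260 367 across L,R,mid -0.04049035450099919 0.03327903460494945 -0.003605659948024871 | driver along 0.07307818299605395 across -0.0014191398945067803 285 347
117 260 367 across L,R,mid -0.04095521651081213 0.03366459263227757 -0.003645311939267278 | driver along 0.0675053609739664 across -0.0014303082664717628 286 346
deck front edge along 0.11383605487480218
orange end along 0.10396198278854198
clip foot front far 0.05921117012323643
near 0.044798255131390366
```

```bash
python3 -m inch '.003 -.002 .01 0 0; .003 -.002 .03 0 0; .003 -.002 .05 0 0; .003 -.002 .055 0 0; .003 -.002 .055 0 0' 60
python3 -m inch '0 0 .003 0 0; 0 0 .006 0 0; 0 0 .008 0 0; 0 0 .008 0 0'
python3 -m inch '0 0 .002 0 0; 0 0 .004 0 0; 0 0 .004 0 0'
python3 -c "
from h import *
delta([.482,-.205,.1],.1275)"
```

```text
clock: 8.2
position: [0.4788, -0.203, 0.263]
ee_rot: [-2.075, -2.357, 0.001]
force: [-0.4, -1.2, -1.8]
width: 0.272
gripper_force: 60.0
clock: 8.6
position: [0.4787, -0.2036, 0.2561]
ee_rot: [2.077, 2.357, 0.0]
force: [-4.3, -0.3, 6.7]
width: 0.267
gripper_force: 60.0
clock: 8.9
position: [0.4787, -0.2036, 0.2524]
ee_rot: [2.077, 2.357, 0.0]
force: [-5.0, -1.1, 9.8]
width: 0.272
gripper_force: 60.0
grasp [ 0.4788 -0.2036  0.0934] tilt [ 0.  0. -1.] yaw 0.1261 -> shift [-0.0018  0.003  -0.0066] roll -0.0014 t 8.9 F [-5.  -1.1  9.8] j7 0.74
```

```bash
python3 -m inch '0 -.0015 .001 0 0; 0 -.0015 .003 0 0; 0 -.0015 .003 0 0'
python3 -m inch '0 0 .001 0 0; 0 0 .002 0 0; 0 0 .002 0 0'
python3 -m inch '0 0 .001 0 0; 0 0 .002 0 0; 0 0 .002 0 0'
```

```text
clock: 9.2
position: [0.4782, -0.2036, 0.2499]
ee_rot: [2.075, 2.356, 0.003]
force: [-2.2, 2.6, 13.4]
width: 0.264
gripper_force: 60.0
clock: 9.5
position: [0.4782, -0.2037, 0.2481]
ee_rot: [2.075, 2.356, 0.003]
force: [-2.5, 2.3, 15.0]
width: 0.27
gripper_force: 60.0
clock: 9.8
position: [0.4783, -0.2038, 0.2462]
ee_rot: [2.075, 2.355, 0.003]
force: [-3.3, 2.1, 15.4]
width: 0.269
gripper_force: 60.0
```

```bash
python3 -m inch '0 0 .001 0 0; 0 0 .001 0 0; 0 0 .001 0 0'
python3 -m inch '0 0 .001 0 0; 0 0 .001 0 0; 0 0 .001 0 0'
python3 -m inch '0 0 .001 0 0; 0 0 .001 0 0; 0 0 .001 0 0'
```

```text
clock: 10.1
position: [0.4783, -0.2038, 0.2454]
ee_rot: [2.075, 2.355, 0.003]
force: [-3.0, 1.5, 16.0]
width: 0.271
gripper_force: 60.0
clock: 10.4
position: [0.4783, -0.2039, 0.2444]
ee_rot: [2.075, 2.355, 0.003]
force: [-3.5, 0.9, 17.0]
width: 0.269
gripper_force: 60.0
clock: 10.7
position: [0.4784, -0.204, 0.2435]
ee_rot: [2.074, 2.355, 0.003]
force: [-3.3, 0.6, 18.5]
width: 0.27
gripper_force: 60.0
```

```bash
python3 -m inch '0 0 .001 0 0; 0 0 .001 0 0; 0 0 .001 0 0'
python3 -m inch '0 0 .001 0 0; 0 0 .001 0 0; 0 0 .001 0 0'
python3 -c "
from h import *
print(arm.observe()['ft_torque'])
save('scene','s4')
print([ (np.round(r['point']),round(r['conf'],2)) for q in ('charger_clip_front','charger_clip_rear') for r in arm.place_of('scene',q)[:2]])
a=cv2.imread('pics/s4.png')[110:220,190:350]
cv2.imwrite('pics/s4c.png',cv2.resize(a,None,fx=5,fy=5,interpolation=cv2.INTER_CUBIC))"
```

```text
clock: 11.0
position: [0.4784, -0.204, 0.2425]
ee_rot: [2.074, 2.355, 0.003]
force: [-3.7, 1.4, 16.8]
width: 0.268
gripper_force: 60.0
clock: 11.3
position: [0.4782, -0.2042, 0.241]
ee_rot: [2.075, 2.355, 0.002]
force: [-0.2, -1.2, 5.7]
width: 0.27
gripper_force: 60.0
[-0.50335053  0.17542817 -0.05988103]
[(array([158., 447.]), 0.96), (array([172., 263.]), 0.91), (array([166., 229.]), 0.85), (array([159., 406.]), 0.78)]
```

View pics/s4c.png

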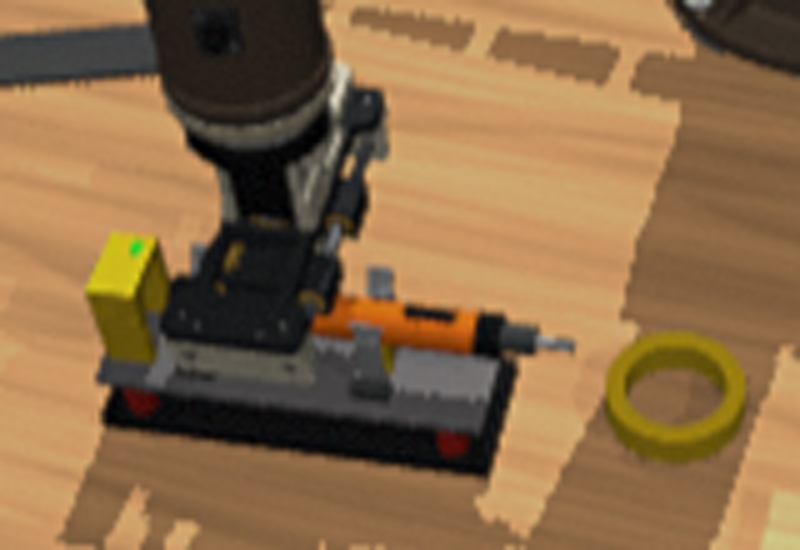

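The force fell from 18 N to 5.7 N, so something has snapped; the scene crop shows the body down in the front clip. I'll check whether the rear is down too, by comparing the driver's tilt in the grip with w3.

Run:
```python
from h import *
save("wrist","w4")
for n in("w2","w3","w4"):
    a=cv2.imread(f"pics/{n}.png").astype(int);c=a[:,318];d=[r for r in range(15,200) if c[r].max()<60];e=a[:,293];o=[r for r in range(60) if e[r,2]>150]
    row=a[100];w=[k for k in range(270,370) if row[k,2]>150 and row[k,0]<60]
    print(n,"window rows",d[0],d[-1],"orange from",o[0],"width@100",len(w))
delta([.482,-.205,.1],.1275);print(arm.observe()['ft_torque'])
```

```text
w2 window rows 42 130 orange from 4 width@100 41
w3 window rows 42 130 orange from 4 width@100 35
w4 window rows 42 131 orange from 4 width@100 38
grasp [ 0.4788 -0.2044  0.0818] tilt [ 0.003 -0.001 -1.   ] yaw 0.1262 -> shift [-0.001   0.0032 -0.0182] roll -0.0013 t 11.5 F [-0.  -2.5  5.4] j7 0.75
[-0.47532661  0.18023382 -0.07045886]
```

The driver hasn't tilted in the grip, so both clips are snapped and it is level. I'll relieve the vertical load, lower the grip force so it limits the push, and slide.

```bash
python3 -m inch '0 0 -.002 0 0; 0 0 -.0035 0 0; 0 0 -.0035 0 0' 20
python3 -m inch '-.003 0 0 0 0; -.006 0 0 0 0; -.009 0 0 0 0; -.012 0 0 0 0'
python3 -m inch '-.002 0 0 0 0; -.004 0 0 0 0; -.006 0 0 0 0; -.006 0 0 0 0'
```

```text
clock: 11.8
position: [0.4783, -0.2041, 0.244]
ee_rot: [2.075, 2.355, 0.001]
force: [2.4, -5.4, 3.3]
width: 0.275
gripper_force: 20.0
clock: 12.2
position: [0.4795, -0.2129, 0.2428]
ee_rot: [-2.071, -2.358, -0.004]
force: [2.5, 7.4, 3.8]
width: 0.273
gripper_force: 20.0
clock: 12.6
position: [0.4802, -0.2192, 0.2429]
ee_rot: [-2.072, -2.358, -0.003]
force: [2.4, 5.2, 3.7]
width: 0.276
gripper_force: 20.0
```

```bash
python3 -m inch '-.002 0 0 0 0; -.004 0 0 0 0; -.005 0 0 0 0; -.005 0 0 0 0'
python3 -m inch '-.001 0 0 0 0; -.002 0 0 0 0; -.003 0 0 0 0; -.003 0 0 0 0'
python3 -m inch '-.0005 0 0 0 0; -.001 0 0 0 0; -.0015 0 0 0 0; -.002 0 0 0 0; -.002 0 0 0 0'
```

```text
clock: 13.0
position: [0.4809, -0.2239, 0.2428]
ee_rot: [-2.071, -2.358, -0.003]
force: [2.1, 7.6, 3.5]
width: 0.275
gripper_force: 20.0
clock: 13.4
position: [0.4813, -0.2268, 0.2428]
ee_rot: [-2.071, -2.358, -0.004]
force: [2.4, 6.7, 3.6]
width: 0.277
gripper_force: 20.0
clock: 13.9
position: [0.4815, -0.2287, 0.2428]
ee_rot: [-2.071, -2.358, -0.004]
force: [2.1, 7.6, 3.9]
width: 0.277
gripper_force: 20.0
```

```bash
python3 -m inch '-.0005 0 0 0 0; -.001 0 0 0 0; -.0015 0 0 0 0; -.0015 0 0 0 0'
python3 -m inch '-.0005 0 0 0 0; -.001 0 0 0 0; -.001 0 0 0 0; -.001 0 0 0 0'
python3 -m inch '-.0005 0 0 0 0; -.001 0 0 0 0; -.001 0 0 0 0; -.001 0 0 0 0'
```

```text
clock: 14.3
position: [0.4816, -0.2302, 0.2427]
ee_rot: [-2.071, -2.358, -0.004]
force: [2.7, 7.8, 3.2]
width: 0.278
gripper_force: 20.0
clock: 14.7
position: [0.4818, -0.2311, 0.2428]
ee_rot: [-2.071, -2.358, -0.004]
force: [2.1, 6.9, 4.3]
width: 0.278
gripper_force: 20.0
clock: 15.1
position: [0.4819, -0.2321, 0.2427]
ee_rot: [-2.071, -2.358, -0.004]
force: [1.9, 7.4, 3.7]
width: 0.279
gripper_force: 20.0
```

```bash
python3 -m inch '-.0005 0 0 0 0; -.001 0 0 0 0; -.0015 0 0 0 0; -.0015 0 0 0 0'
python3 -m inch '-.0005 0 0 0 0; -.001 0 0 0 0; -.0015 0 0 0 0; -.0015 0 0 0 0'
python3 - <<'E'
from h import *
save("wrist","w5")
for n in("w4","w5"):
    a=cv2.imread(f"pics/{n}.png").astype(int);c=a[:,318];d=[r for r in range(15,200) if c[r].max()<60];e=a[:,293];o=[r for r in range(60) if e[r,2]>150]
    print(n,d[0],d[-1],o[0])
    if n=="w5":
        P=at_z("wrist",(o[0],318),.094);print("orange end",P,"along",(P[:2]-[.4817,-.207])@[-.1273,.9919])
E
```

```text
clock: 15.5
position: [0.4821, -0.2336, 0.2428]
ee_rot: [-2.071, -2.358, -0.004]
force: [1.8, 8.4, 4.0]
width: 0.281
gripper_force: 20.0
clock: 15.9
position: [0.4823, -0.235, 0.2427]
ee_rot: [-2.071, -2.357, -0.004]
force: [1.8, 7.7, 3.4]
width: 0.28
gripper_force: 20.0
w4 42 131 4
w5 41 130 4
orange end [ 0.46790162 -0.13188814  0.094     ] along 0.07625998665738674
```

```bash
python3 -m inch '-.0005 0 0 0 0; -.001 0 0 0 0; -.0015 0 0 0 0; -.0015 0 0 0 0'
python3 -m inch '-.0005 0 0 0 0; -.001 0 0 0 0; -.0015 0 0 0 0; -.0015 0 0 0 0'
```

```text
clock: 16.35
position: [0.4825, -0.2353, 0.2424]
ee_rot: [-2.068, -2.357, -0.005]
force: [1.2, 11.5, 3.3]
width: 0.277
gripper_force: 20.0
clock: 16.75
position: [0.4826, -0.2357, 0.2421]
ee_rot: [-2.066, -2.356, -0.006]
force: [2.5, 17.0, 5.3]
width: 0.274
gripper_force: 20.0
```

```bash
python3 -m inch '.001 0 0 0 0; .002 0 0 0 0; .002 0 0 0 0'
python3 -m inch '0 0 0 0 .05; 0 0 0 0 .05; 0 0 0 0 .05; 0 0 0 0 .05; 0 0 0 0 .05'
python3 -m inch '0 0 -.03 0 .05; 0 0 -.07 0 .05; 0 0 -.12 0 .05; 0 0 -.165 0 .05; 0 0 -.165 0 .05'
python3 - <<'E'
from h import *
save("wrist","w6");save("scene","s6")
np.set_printoptions(precision=4,suppress=True)
delta([.482,-.205,.1],.1275)
for c in("wrist","scene","top"):
  if c=="top": save("top","t6")
  for q in("driver","driver_tail","driver_front","driver_rear","charger_clip_front","charger_clip_rear","charger_home"):
    for r in arm.place_of(c,q)[:1]:
        p=at_z(c,r["point"],.086);print(c,q,np.round(r["point"]),round(r["conf"],2),"along",(p[:2]-[.4817,-.207])@[-.1273,.9919])
b=cv2.imread("pics/s6.png")[110:220,190:350]
a=cv2.imread("pics/w6.png")[0:300,200:440]
cv2.imwrite("pics/f6.png",np.hstack([cv2.resize(a,(480,600)),cv2.resize(cv2.resize(b,None,fx=2,fy=2),(320,600))]))
E
```

```text
clock: 17.05
position: [0.4824, -0.2351, 0.2425]
ee_rot: [-2.069, -2.357, -0.005]
force: [1.8, 11.0, 5.1]
width: 0.272
gripper_force: 20.0
clock: 17.55
position: [0.4819, -0.2388, 0.2431]
ee_rot: [-2.076, -2.357, 0.0]
force: [-0.9, -0.1, 0.1]
width: 0.54
gripper_force: 0.0
clock: 18.05
position: [0.483, -0.24, 0.4142]
ee_rot: [2.071, 2.35, 0.006]
force: [-0.2, 0.1, -0.3]
width: 0.545
gripper_force: 0.0
grasp [ 0.4825 -0.2388  0.2503] tilt [ 0.002 -0.    -1.   ] yaw 0.1269 -> shift [0.0337 0.0034 0.1503] roll -0.0006 t 18.15 F [-0.5  0.1 -1.1] j7 0.68
wrist driver [150. 315.] 0.77 along -0.0021074376836336373
wrist driver_tail [247. 316.] 0.67 along -0.0917610261529915
wrist driver_front [ 78. 313.] 0.69 along 0.05650678956651388
wrist driver_rear [212. 316.] 0.8 along -0.058345318577808426
wrist charger_clip_front [ 82. 315.] 0.91 along 0.053100699578509256
wrist charger_clip_rear [204. 314.] 0.88 along -0.0502939609849697
wrist charger_home [205. 314.] 0.66 along -0.05215432696912117
scene driver [173. 248.] 0.78 along 0.0031761468593386076
scene driver_tail [166. 215.] 0.6 along -0.09671892845627283
scene driver_front [172. 266.] 0.58 along 0.05354045676034348
scene driver_rear [168. 223.] 0.88 along -0.0711880381430793
scene charger_clip_front [160. 442.] 0.79 along 0.5461399481985418
scene charger_clip_rear [166. 230.] 0.83 along -0.054237417300209013
scene charger_home [174. 244.] 0.89 along -0.006373547413373427
top driver_tail [213. 476.] 0.94 along -0.10417509062726489
top driver_front [218. 398.] 0.67 along 0.05701080778224565
top driver_rear [211. 457.] 0.85 along -0.06478881289170607
top charger_clip_front [220. 403.] 0.95 along 0.046050190636401554
top charger_clip_rear [304. 212.] 0.83 along 0.4501213030040974
top charger_home [217. 429.] 0.75 along -0.00751133270238908
```

View pics/f6.png

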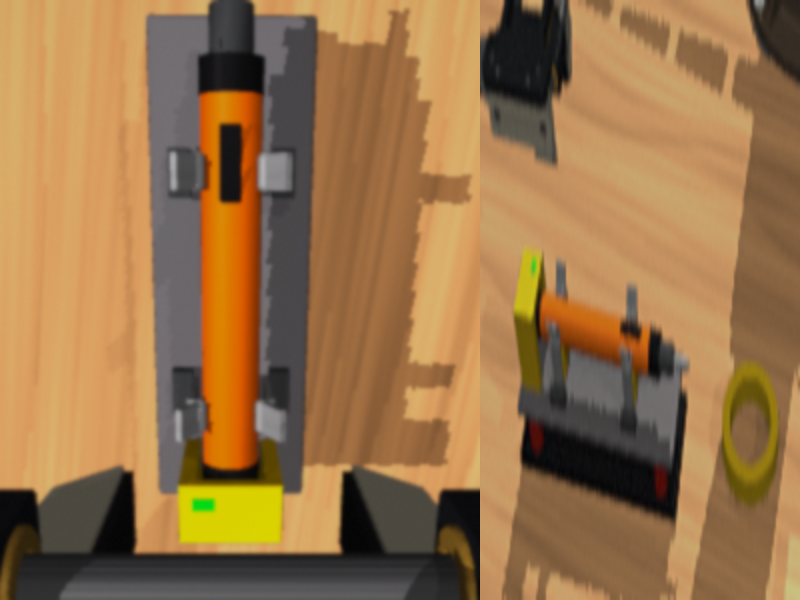

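The driver lies in both clips, with the tail cap under the socket's hood and the bit away from it. As a check of the depth, I'll measure the body's front end against the clips in this picture.

Run:
```python
from h import *
o=np.array([.4817,-.207]);u=np.array([-.1273,.9919])
A=lambda r,c,z:(at_z("wrist",(r,c),z)[:2]-o)@u
a=cv2.imread("pics/w6.png").astype(int)
col=a[:,314];print([ (r,tuple(col[r])) for r in range(20,50,3)])
f=(A(75,338,.108)+A(97,338,.108))/2;b=(A(200,333,.108)+A(220,333,.108))/2
fl=(A(75,292,.108)+A(96,292,.108))/2;bl=(A(201,295,.108)+A(220,295,.108))/2
print("clips",f,b,fl,bl,"mid",(f+b+fl+bl)/4)
for r in(26,27,28):print("body front end",r,A(r,314,.099)," orange",A(46,314,.099))
print("deck front edge",A(8,300,.049))
```

```text
[(20, (np.int64(67), np.int64(65), np.int64(65))), (23, (np.int64(67), np.int64(65), np.int64(65))), (26, (np.int64(34), np.int64(32), np.int64(32))), (29, (np.int64(23), np.int64(21), np.int64(22))), (32, (np.int64(22), np.int64(21), np.int64(21))), (35, (np.int64(23), np.int64(21), np.int64(22))), (38, (np.int64(23), np.int64(21), np.int64(22))), (41, (np.int64(23), np.int64(21), np.int64(21))), (44, (np.int64(21), np.int64(33), np.int64(49))), (47, (np.int64(7), np.int64(124), np.int64(213)))]
clips 0.04902497050025757 -0.04980886277207017 0.049409547812021254 -0.05021847194510293 mid -0.00039820410122356695
body front end 26 0.09210211000173237  orange 0.07824082099052893
body front end 27 0.09141850857749124  orange 0.07824082099052893
body front end 28 0.090733923939404  orange 0.07824082099052893
deck front edge 0.11469050080456089
```

```bash
python3 -c "
from cell import arm
print(arm.sign_off())"
```

```text
the job is handed in; nothing more can be done
None
```

I pressed the screwdriver into both clips of the grey charger, slid it until its tail met the socket's back wall, released it and handed the job in; `sign_off` gave no verdict. The last picture puts it home to within the few millimetres I can measure.

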